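# Cup from the tray to the top of the rack

## Robot

A 7-joint arm with a two-finger parallel gripper is mounted at the origin on the work surface. World frame = base frame: x ahead of the robot, y to its left, z up, the work surface at z = 0. Lengths are in m, angles in rad, forces in N, time in s.
With the tool pointing down it reaches from about 0.4 to 0.85 m from the base axis. Payload 4.5 kg.
Tool frame: the origin (TCP) lies on the mounting face of the last link; the fingertips stand 166 mm ahead of it and the grasp point (between the pads) lies 147 mm ahead of it; y points along the fingers, z is the direction in which the jaws open and shut, and the axes are right-handed (so a half turn about y gives the same grasp; the last joint's range is limited). The gripper opens to 88 mm and grips with 3 to 60 N. Pads are 18 mm wide; open, the fingers measure 123 mm over their backs; the gripper's body (75 mm by 187 mm) begins 45 mm behind the grasp point.
Start: joints at [-1.309, 0.689, -0.195, 1.565, 0.157, 0.902, -0.215], TCP at [0.141, 0.609, 0.405] pointing down, gripper open.
Joint ranges: [-3.01, 3.01], [-0.46, 2.08], [-1.47, 1.51], [0.13, 2.56], [-1, 4.14], [0.04, 2.09], [-2.66, 2.66]. Speed limits (rad/s): [2.57, 2.57, 3.14, 3.14, 3.14, 3.14, 3.14].

## Interface

Orientations are given as a unit quaternion [x, y, z, w].
In Python, from plant import r gives the robot as it stands.
- The arm moves only by the tool arm_command, never from a script. Its argument "deltas" is a list of rows, each an object of numbers: "dx", "dy", "dz": the shift along the tool's x, y, z each as a share of 1000 mm, from -1 to 1; "wx", "wy", "wz": the turn, a rotation vector about the tool's x, y, z each as a share of 45 degrees, from -1 to 1. In form: [{"dx": .., "dy": .., "dz": .., "wx": .., "wy": .., "wz": ..}, ...]. A call has exactly 5 rows; each row is the pose to reach, as a shift and turn from the pose commanded when the call began, along the tool's axes at that moment; what a row does not reach only later rows make up. A row lasts 1/10 s, in which the tool goes at most 50 mm and 8.59 degrees, less where a joint would pass 70% of its speed; a pose out of reach is approached as far as the arm can. A call with a number of a shift or a turn outside -1 to 1 is refused whole. A call with a gripper value outside its range is refused whole. "claw" is the opening, from -1 (shut) to 1 (fully open), set as the call begins (left out, the last holds). The fingers move at their own pace and stop on an object; "grip_force" is the grip in N (left out, the last holds). Time passes only in rows, so rows that repeat a pose let the fingers close, or fill a call up. It gives the time, the measured TCP pose, the force and the opening at its end, in the units of the state.
- r.get_state(): the state, without advancing time (a new reading comes with each control period).
- r.snapshot(name): name is "scene" or "top" or "wrist"; returns the picture (480x640x3 uint8, red, green, blue); there is no depth.
- r.get_calibration(name): a dict with "vertical_fov" (degrees; the focal length in pixels is half the picture's height over the tangent of half this angle, whatever the lens; pixels are square), "cx", "cy" (the principal point, pixels), "k1" (the pictures are not rectified: a ray, as slopes to the right and down, at radius r is drawn at 1 + k1 r^2 times it, then the intrinsics apply), "R" (3x3) and "t" (3): a world point X has camera coordinates R X + t. Camera axes: x right, y down, z forward; pixel columns grow to the right and rows downward; lengths in m; the calibration is good to about 2 mm. A picture is of the moment at which its call begins: read the wrist's pose just before it. get_calibration takes no time and is no camera call; for the wrist camera it gives the pose at the moment of the call.
- r.finish_job(): hands the job in, once; it reports no verdict.
The state is a dict: "clock": time; "q": joint angles; "qd": joint speeds; "joint_torque": joint torques, N m; "tool_pos": TCP position; "eef_rot": TCP orientation; "contact_force": force on the tool from outside, world axes, zero at the start; "moment": the same for the moment, N m; "opening": opening from 0.0 (shut) to 1.0 (fully open).
Only numpy, scipy, OpenCV 4.12 (cv2) and the standard library are available. Lean on these libraries where they do the work, as an engineer would, in place of code of your own. Each camera call takes 0.05 s, during which the arm holds its last target.

## Task

Pull the rack's bottom tray fully out, gently lift out the thin ceramic cup (grip it with no more than about 5 N, and neither drop nor tip it) and stand it upright wholly on the round rubber mat on top of the rack. Then push the tray fully home with the brush still in it, and leave the bottle, the dispenser and the plunger as they stand.

Things in the scene. Friction and masses are not known exactly. Their poses are not given: they have to be found in the camera images.
- shelf_edge (a point): Middle of the front upper edge of the fixed steel rack's top shelf; rack frame: x into the rack, away from the robot (yaw up to 0.15 rad), y along the shelf, z up. Wire shelf (treat as a solid board) 420 mm wide, 140 mm deep (x 0 to 140 here), top 175 mm and underside 163 mm above the work surface. Posts at its corners; a thin rail 50 mm above its back edge.
- tray (a joint): Slide of the bottom tray: 0 = fully home, 0.070 m = fully out (against a stop). It comes out along -x of the rack frame, under the shelf, runs with about 1.5 N friction and stays where it is left. At the start it is home or a few mm open.
- tray_pull (a point): Centre of the tray's pull: an upright rubber plate on the middle of the tray's front, 12 mm thick (y), 50 mm long (x), 42 mm high, centre 50 mm above the work surface, axes as the rack's. Moves with the tray; with it home, 25 mm in front of the shelf's edge, so an upright gripper meets the shelf: pinch it with the tool tilted 20 to 35 degrees, leaning back towards the robot.
- tray_floor (a point): Centre of the tray's inner floor, 19 mm above the work surface; axes as the rack's. Inside, the tray is 130 mm (x) by 370 mm (y); its walls are 5 mm thick and stand 25 mm above the floor. Moves with the tray.
- cup_mid (a point): Centre of the cup, half-way up; z is its axis. Straight thin white ceramic tumbler, no handle, 64 mm outside diameter (58 at the foot), 85 mm tall, 0.15 to 0.25 kg, open at the top, standing in the left or right half of the tray (the brush is in the other). Fragile: a grip of 5 N on each finger holds it, 9 N breaks it.
- cup: The same cup; origin at the centre of its underside, z its axis. Even with the tray fully out its centre is only 10 to 30 mm in front of the shelf's edge, its back part under the shelf: take it with the tool tilted, and bring it forward from under the shelf before raising it.
- mat_top (a point): Centre of the top face of the round black rubber mat, 110 mm diameter, 4 mm thick, fixed on the rack's top shelf near its left or right end (the teal bottle stands near the other end). Its top is 179 mm above the work surface.
- brush_mid (a point): Centre of the green plastic scrub brush lying in the tray, bristles down: 120 mm long (along y of the rack, roughly), 46 mm wide, 53 mm high with its bow handle; the point is 25 mm above its underside. It rides with the tray.
- bottle_mid (a point): Middle of the closed teal bottle, 64 mm diameter, 190 mm tall, standing on the top shelf. Leave alone.
- dispenser_mid (a point): Middle of the stainless pump dispenser, 68 mm diameter, 174 mm tall with its spout, standing beside the rack. Leave alone.
- plunger_mid (a point): Point 150 mm up the plunger, rubber cup 116 mm diameter with a 22 mm wooden handle, 310 mm tall in all, standing on its cup on the other side of the rack. Leave alone.
Not all that is in view belongs to the job. There is more than one size of the cup; the job needs the smaller. Of the things shaped like the part that bears brush_mid, the green one is meant.

How it is judged:
On the way, in this order (a step that is already met when the one before it is completed fails the run):
1. the tray is pulled fully out (to within 6 mm) (value of joint tray above 0.064 m), for 0.2 s.
2. the cup is lifted clear of the tray (z of cup_mid in the frame of tray_floor above 0.065 m and contact force between the fingers and cup above 0.5 N), for 0.2 s.
3. the cup stands upright on the mat, let go (horizontal distance between cup_mid and mat_top below 0.027 m and z of cup_mid in the frame of mat_top between 0.038 and 0.047 m and angle between cup_mid's own z axis and vertical below 0.12 rad and contact force between the fingers and cup below 0.05 N), for 0.3 s.
At the end, for the whole second after the job is handed in: The cup stands upright (within 7 degrees) at rest and released on the round mat, its centre within 27 mm of the mat's centre (whole foot on the mat); the tray is home within 6 mm; the brush lies in the tray (all of step 3 and linear speed of cup below 0.02 m/s and value of joint tray below 0.006 m and x of brush_mid in the frame of tray_floor between -0.065 and 0.065 m and y of brush_mid in the frame of tray_floor between -0.185 and 0.185 m and z of brush_mid in the frame of tray_floor between 0.01 and 0.045 m); the robot touches nothing.
It fails at once if the fingers press the cup with more than 16 N in all (both fingers together) (contact force between the fingers and cup above 16 N).
It fails at once if the cup is tipped more than 30 degrees (angle between cup_mid's own z axis and vertical above 0.52 rad).
It fails at once if the cup is dropped (moves faster than 0.5 m/s while the fingers do not touch it) (contact force between the fingers and cup below 0.01 N and linear speed of cup above 0.5 m/s).
It fails at once if the bottle, the dispenser or the plunger is moved by more than 25 mm or tipped by more than 20 degrees (distance of any of bottle_mid, dispenser_mid, plunger_mid from where it was at the start of the episode above 0.025 m or angle between any of bottle_mid, dispenser_mid, plunger_mid's own z axis and vertical above 0.35 rad).
It also fails if it takes over 64 s, if anything falls off the work surface, if the arm or the gripper's body presses on something with over 40 N, if the wrist force passes 120 N, or if a joint passes its speed limit or range.

## Working session

There is one attempt and no reset: what is moved stays moved. The work goes in short steps, Python scripts to look and compute and a tool call to move; the robot and the scene stay as the last step left them, time stands still between calls to the robot, and variables do not carry over. Pictures are saved under pics/ and viewed, and the job is handed in when it is done.

Besides the shell and the picture viewer there is one more tool, called after "Emit:" by a JSON object that holds its "op" and its "data", one argument or row to a line. arm_command: Moves the arm, as the interface text tells. Shift numbers are shares of 1000 mm and turn numbers shares of 45 degrees, none past 1 either way. Its arguments: {"type":"object","properties":{"deltas":{"type":"array","items":{"type":"object","properties":{"dx":{"type":"number","minimum":-1,"maximum":1},"dy":{"type":"number","minimum":-1,"maximum":1},"dz":{"type":"number","minimum":-1,"maximum":1},"wx":{"type":"number","minimum":-1,"maximum":1},"wy":{"type":"number","minimum":-1,"maximum":1},"wz":{"type":"number","minimum":-1,"maximum":1}}}},"claw":{"type":"number"},"grip_force":{"type":"number"}},"required":["deltas"]}

```bash
ls; mkdir -p pics
python3 - <<'E'
from plant import r
import cv2,json
s=r.get_state();print(s)
for n in ["scene","top","wrist"]:
    c=r.get_calibration(n);print(n,c)
    cv2.imwrite(f"pics/{n}0.png",r.snapshot(n)[:,:,::-1])
E
```

```text
pics
{'clock': 0.0, 'q': array([-1.30923433,  0.68997833, -0.1945066 ,  1.56633721,  0.1573121 ,
        0.9025051 , -0.21511864]), 'qd': array([ 7.34403548e-04, -7.60349593e-04,  1.26607765e-03,  4.62645066e-04,
       -1.29504524e-03,  7.83599286e-05, -3.40473188e-04]), 'joint_torque': array([ 4.01531797e-04, -5.27563155e+01, -1.26684040e+00, -1.53429079e+01,
       -5.26286324e-02,  6.25005734e-03,  1.54062504e-04]), 'tool_pos': array([0.14108146, 0.60853198, 0.40391492]), 'eef_rot': array([ 0.70317752, -0.08034987,  0.08030734, -0.70188034]), 'contact_force': array([-0.2128976 , -0.24971107, -0.77033801]), 'moment': array([ 0.05807817, -0.00048713,  0.02807072]), 'opening': 0.9975783037806707}
scene {'vertical_fov': 47.169123960768985, 'cx': 326.858113435578, 'cy': 238.84142794172254, 'k1': -0.12259235230466672, 'R': array([[-0.52841942, -0.84895587, -0.00684452],
       [-0.80192101,  0.50175779, -0.32428662],
       [ 0.27873932, -0.16587058, -0.94593411]]), 't': array([0.31572288, 0.50369485, 1.11418336])}
top {'vertical_fov': 49.72398481536491, 'cx': 323.21550529676546, 'cy': 237.07803685248268, 'k1': 0.03649969327753383, 'R': array([[ 0.03269596, -0.99946245,  0.00240345],
       [-0.97374009, -0.03239639, -0.22534576],
       [ 0.22530249,  0.00502756, -0.97427589]]), 't': array([-0.01222859,  0.58615795,  1.10786645])}
wrist {'vertical_fov': 64.6876725641425, 'cx': 326.0732023134233, 'cy': 238.58631651614388, 'k1': 0.021829502511489435, 'R': array([[ 0.22681729,  0.97393655, -0.00123286],
       [ 0.93363548, -0.21707096,  0.28496488],
       [ 0.2772701 , -0.06578601, -0.95853716]]), 't': array([-0.62529334, -0.03876095,  0.3903458 ])}
```

View pics/scene0.png

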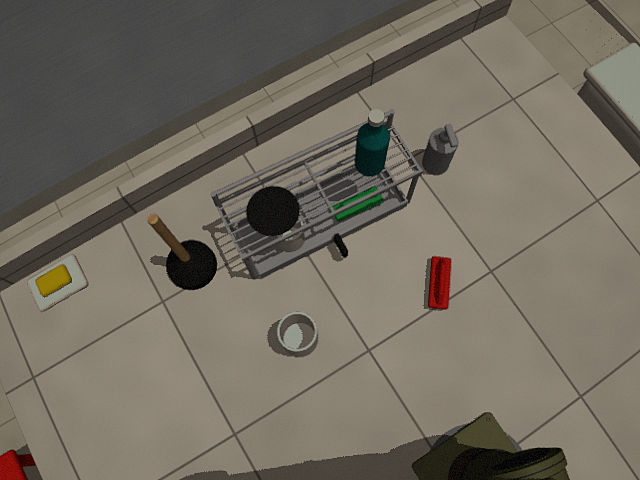

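View pics/top0.png

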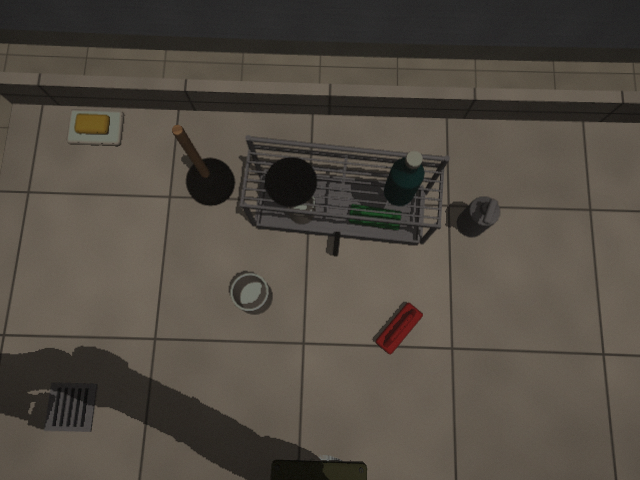

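View pics/wrist0.png

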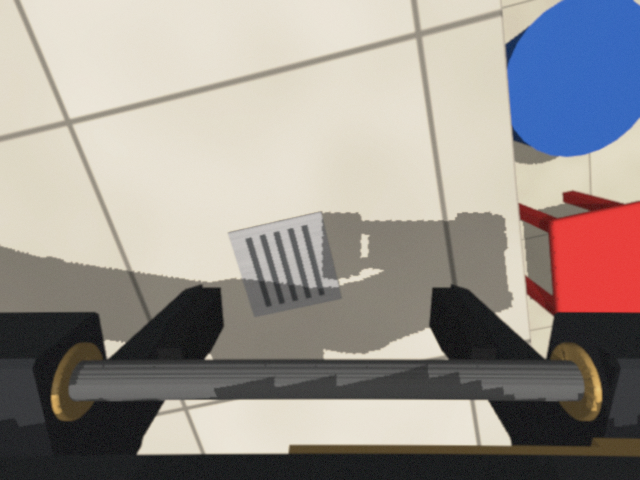

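Run:
```python
import cv2
a=cv2.imread('pics/top0.png')[110:310,170:520];cv2.imwrite('pics/topc.png',cv2.resize(cv2.convertScaleAbs(a,alpha=1.8),(788,450),interpolation=cv2.INTER_CUBIC))
a=cv2.imread('pics/scene0.png')[90:310,130:470];cv2.imwrite('pics/scenec.png',cv2.resize(cv2.convertScaleAbs(a,alpha=1.5),None,fx=2.35,fy=2.35,interpolation=cv2.INTER_CUBIC))
```

```text
(no output)
```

View pics/topc.png

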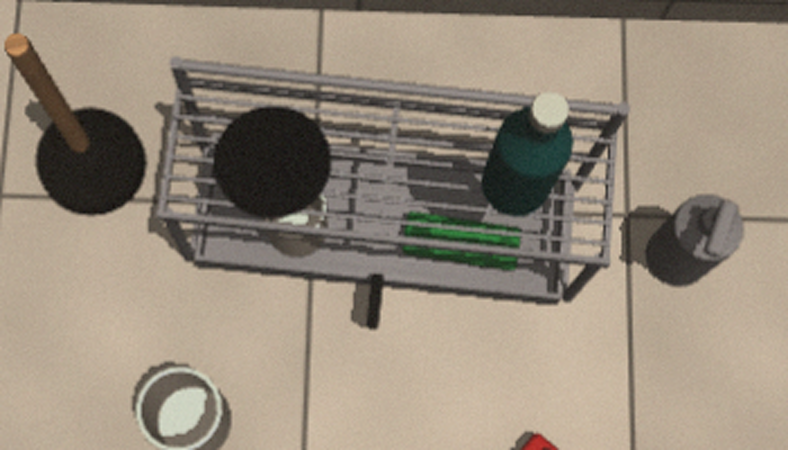

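View pics/scenec.png

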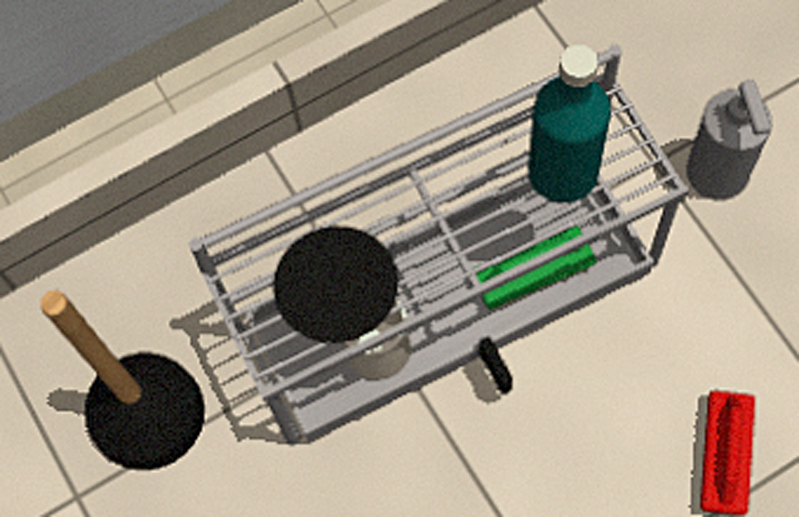

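```bash
cat > h.py <<'E'
import numpy as np,cv2
from scipy.spatial.transform import Rotation as Ro
from plant import r
def K(c):
    f=240/np.tan(np.radians(c['vertical_fov'])/2);return np.array([[f,0,c['cx']],[0,f,c['cy']],[0,0,1.]]),np.array([c['k1'],0,0,0,0.])
def ray(c,uv):
    k,d=K(c);p=cv2.undistortPoints(np.array([[uv]],float),k,d)[0,0]
    R=np.array(c['R']);return -R.T@np.array(c['t']),R.T@np.array([p[0],p[1],1])
def onz(c,uv,z):
    o,v=ray(c,uv);return o+v*(z-o[2])/v[2]
def proj(c,X):
    k,d=K(c);R=np.array(c['R']);return cv2.projectPoints(np.array(X,float).reshape(-1,3),cv2.Rodrigues(R)[0],np.array(c['t']),k,d)[0][:,0]
E
python3 - <<'E'
from h import *
T=r.get_calibration('top');S=r.get_calibration('scene')
ct=lambda u,v:(170+u*350/788,110+v*200/450)
cs=lambda u,v:(130+u/2.35,90+v/2.35)
for n,c,f,(x0,y0,x1,y1) in [('top0',T,1,(255,150,325,210)),('scene0',S,1,(240,180,305,240))]:
    a=cv2.imread(f'pics/{n}.png').astype(int)
    m=np.zeros(a.shape[:2],np.uint8);m[y0:y1,x0:x1]=(a.max(2)<38)[y0:y1,x0:x1]
    cn=max(cv2.findContours(m,0,2)[0],key=cv2.contourArea);e=cv2.fitEllipse(cv2.convexHull(cn));print(n,e,'mat',onz(c,e[0],.179))
print('edge top',onz(T,ct(163,217),.175),onz(T,ct(607,262),.175))
print('edge scene',onz(S,cs(270,388),.175),onz(S,cs(684,192),.175))
print('rail back top',onz(T,ct(176,66),.225),onz(T,ct(623,108),.225))
print('pull top z=.071 front', onz(T,ct(373,323),.071),'back',onz(T,ct(376,278),.071))
print('pull scene front', onz(S,cs(503,388),.071),'back',onz(S,cs(487,343),.071))
print('tray fl', onz(T,ct(196,261),.044),'fr',onz(T,ct(560,298),.044))
print('tray fl', onz(S,cs(300,438),.044),'fr',onz(S,cs(648,264),.044))
print('bottle top',onz(T,ct(550,108),.19+.175),onz(S,cs(579,62),.365))
print('plunger',onz(T,ct(17,45),.31),onz(S,cs(55,300),.31))
print('cupfoot',onz(S,cs(378,365),.03),'big cup rim',onz(T,ct(179,408),.09),onz(S,(298,333),.09))
print('disp',onz(T,ct(672,265),.0))
E
```

```text
top0 ((290.0152893066406, 183.00497436523438), (51.4360237121582, 65.6834945678711), 79.93190002441406) mat [0.67423419 0.07985088 0.179     ]
scene0 ((272.3977355957031, 210.759521484375), (48.664283752441406, 53.57340621948242), 72.12957000732422) mat [0.67718517 0.0798857  0.179     ]
edge top [0.62101166 0.17665575 0.175     ] [ 0.59170966 -0.23248464  0.175     ]
edge scene [0.62560439 0.17380213 0.175     ] [ 0.58961686 -0.23016198  0.175     ]
rail back top [0.74905369 0.16590626 0.225     ] [ 0.72198816 -0.2378774   0.225     ]
pull top z=.071 front [ 0.54830322 -0.02209145  0.071     ] back [ 0.59451708 -0.02384889  0.071     ]
pull scene front [ 0.54676178 -0.01325494  0.071     ] back [ 0.59215501 -0.02429267  0.071     ]
tray fl [0.61283147 0.16168814 0.044     ] fr [ 0.58617109 -0.21335828  0.044     ]
tray fl [0.61323729 0.17047745 0.044     ] fr [ 0.58550184 -0.20827842  0.044     ]
bottle top [ 0.66340823 -0.14785681  0.365     ] [ 0.66181192 -0.14749807  0.365     ]
plunger [0.72598666 0.28424715 0.31      ] [0.72796556 0.28397296 0.31      ]
cupfoot [0.64098349 0.06940359 0.03      ] big cup rim [0.45499771 0.16266374 0.09      ] [0.45046326 0.16080807 0.09      ]
disp [ 0.6362881  -0.34104735  0.        ]
```

```bash
cat >> h.py <<'E'
yaw=-0.075
xr=np.array([np.cos(yaw),np.sin(yaw),0]);yr=np.array([-np.sin(yaw),np.cos(yaw),0]);E0=np.array([.607,-.028,0])
def rk(p): d=np.array(p)-E0;return np.array([d@xr,d@yr,d[2]])
def wd(p): return E0+p[0]*xr+p[1]*yr+np.array([0,0,p[2]])
def Rt(tilt,sg=1,a=0):
    a_=np.cos(a)*xr+np.sin(a)*yr; t=np.radians(tilt)
    y=np.sin(t)*a_+np.array([0,0,-np.cos(t)]);z=sg*np.cross([0,0,1],a_);return np.array([np.cross(y,z),y,z]).T
def cur():
    s=r.get_state();return np.array(s['tool_pos']),Ro.from_quat(s['eef_rot']).as_matrix(),s
def grasp(): p,R,s=cur();return p+.147*R[:,1]
def go(G,R,base=None):
    """delta shares from current (or base pose) to grasp point G, orientation R"""
    p,R0,_=cur() if base is None else (*base,0)
    d=R0.T@(G-.147*R[:,1]-p);w=Ro.from_matrix(R0.T@R).as_rotvec()/(np.pi/4)
    print('d',np.round(d,4),'w',np.round(w,4),'|w|deg',np.linalg.norm(w)*45)
def st():
    p,R,s=cur();print('t',round(s['clock'],2),'rackG',np.round(rk(p+.147*R[:,1]),4),'G',np.round(p+.147*R[:,1],4),'y',np.round(R[:,1],3),'z',np.round(R[:,2],3),'F',np.round(s['contact_force'],1),'op',round(s['opening'],3))
E
python3 - <<'E'
from h import *
p,R,s=cur();print(R);st()
for sg in (1,-1):
    go(wd([-.12,.005,.2]),Rt(28,sg))
print(rk([.6757,.0799,.179]),rk([.64,.07,.03]),rk([.571,-.0225,.05]))
E
```

```text
[[ 9.74174284e-01 -1.80189005e-04  2.25797323e-01]
 [-2.25797351e-01 -1.40037989e-03  9.74173288e-01]
 [ 1.40666714e-04 -9.99999003e-01 -1.40490027e-03]]
t 0.15 rackG [-0.5123  0.5997  0.2571] G [0.1411 0.6084 0.2571] y [-0.    -0.001 -1.   ] z [ 0.226  0.974 -0.001] F [ 0.2  0.4 -0.4] op 0.998
d [ 0.41    0.0751 -0.5387] w [ 0.0493 -0.1902 -0.621 ] |w|deg 29.30830596388825
d [ 0.41    0.0751 -0.5387] w [0.9219 3.6978 0.0732] |w|deg 171.5275030120588
[0.06042196 0.11274434 0.179     ] [0.02556412 0.10019718 0.03      ] [-0.03631091  0.00278707  0.05      ]
```

Emit:
{"op": "arm_command", "data": {
  "deltas": [
    {"dx":0.41,"dy":0.07,"dz":-0.54,"wx":0.05,"wy":-0.19,"wz":-0.62},
    {"dx":0.41,"dy":0.07,"dz":-0.54,"wx":0.05,"wy":-0.19,"wz":-0.62},
    {"dx":0.41,"dy":0.07,"dz":-0.54,"wx":0.05,"wy":-0.19,"wz":-0.62},
    {"dx":0.41,"dy":0.07,"dz":-0.54,"wx":0.05,"wy":-0.19,"wz":-0.62},
    {"dx":0.41,"dy":0.07,"dz":-0.54,"wx":0.05,"wy":-0.19,"wz":-0.62}
  ],
  "claw": 1
}}

```text
clock: 0.65
tool_pos: [0.2422, 0.3804, 0.3789]
eef_rot: [0.691, 0.146, 0.195, -0.68]
contact_force: [1.5, -0.4, -0.2]
opening: 0.998
```

```bash
python3 -c "
from h import *
st();go(wd([-.15,.005,.2]),Rt(28))"
```

```text
t 0.65 rackG [-0.3255  0.3804  0.249 ] G [0.3109 0.3757 0.249 ] y [ 0.468 -0.032 -0.883] z [0.072 0.997 0.001] F [ 1.5 -0.4 -0.2] op 0.998
d [ 0.131   0.1246 -0.3756] w [-0.0035  0.003  -0.0009] |w|deg 0.21008849794226392
```

Emit:
{"op": "arm_command", "data": {
  "deltas": [
    {"dx":0.13,"dy":0.125,"dz":-0.375},
    {"dx":0.13,"dy":0.125,"dz":-0.375},
    {"dx":0.13,"dy":0.125,"dz":-0.375},
    {"dx":0.13,"dy":0.125,"dz":-0.375},
    {"dx":0.13,"dy":0.125,"dz":-0.375}
  ]
}}

```text
invalid input at $.deltas[0]: expected keys dx, dy, dz, wx, wy, wz
```

```bash
python3 -c "
from h import *
st();go(wd([-.12,.004,.17]),Rt(28))"
```

```text
t 0.65 rackG [-0.3255  0.3804  0.249 ] G [0.3109 0.3757 0.249 ] y [ 0.468 -0.032 -0.883] z [0.072 0.997 0.001] F [ 1.5 -0.4 -0.2] op 0.998
d [ 0.1435  0.1651 -0.3767] w [-0.0035  0.003  -0.0009] |w|deg 0.21008849794226392
```

Emit:
{"op": "arm_command", "data": {
  "deltas": [
    {"dx":0.13,"dy":0.125,"dz":-0.375,"wx":0,"wy":0,"wz":0},
    {"dx":0.13,"dy":0.125,"dz":-0.375,"wx":0,"wy":0,"wz":0},
    {"dx":0.13,"dy":0.125,"dz":-0.375,"wx":0,"wy":0,"wz":0},
    {"dx":0.13,"dy":0.125,"dz":-0.375,"wx":0,"wy":0,"wz":0},
    {"dx":0.13,"dy":0.125,"dz":-0.375,"wx":0,"wy":0,"wz":0}
  ]
}}

```text
clock: 1.15
tool_pos: [0.3023, 0.2372, 0.3597]
eef_rot: [0.694, 0.146, 0.197, -0.677]
contact_force: [1.4, -1.2, 0.2]
opening: 0.999
```

```bash
python3 -c "
from h import *
st();go(wd([-.14,.004,.16]),Rt(28))"
```

```text
t 1.15 rackG [-0.2544  0.2407  0.23  ] G [0.3713 0.2311 0.23  ] y [ 0.47  -0.042 -0.882] z [ 0.075  0.997 -0.007] F [ 1.4 -1.2  0.2] op 0.999
d [ 0.0676  0.1172 -0.2371] w [0.0079 0.0036 0.0028] |w|deg 0.4112006800546851
```

Emit:
{"op": "arm_command", "data": {
  "deltas": [
    {"dx":0.068,"dy":0.117,"dz":-0.237,"wx":0,"wy":0,"wz":0},
    {"dx":0.068,"dy":0.117,"dz":-0.237,"wx":0,"wy":0,"wz":0},
    {"dx":0.068,"dy":0.117,"dz":-0.237,"wx":0,"wy":0,"wz":0},
    {"dx":0.068,"dy":0.117,"dz":-0.237,"wx":0,"wy":0,"wz":0},
    {"dx":0.068,"dy":0.117,"dz":-0.237,"wx":0,"wy":0,"wz":0}
  ]
}}

```text
clock: 1.65
tool_pos: [0.3542, 0.1287, 0.3187]
eef_rot: [0.7, 0.146, 0.19, -0.673]
contact_force: [0.1, 0.3, -0.1]
opening: 1.003
```

```bash
python3 -c "
from h import *
st();go(wd([-.14,.004,.16]),Rt(28))"
```

```text
t 1.65 rackG [-0.196   0.1348  0.1884] G [0.4217 0.1211 0.1884] y [ 0.459 -0.052 -0.887] z [ 0.069  0.997 -0.022] F [ 0.1  0.3 -0.1] op 1.003
d [ 0.0332  0.0533 -0.1329] w [ 0.0218  0.0198 -0.0112] |w|deg 1.4184464880846874
```

Emit:
{"op": "arm_command", "data": {
  "deltas": [
    {"dx":0.033,"dy":0.053,"dz":-0.133,"wx":0.02,"wy":0.02,"wz":-0.01},
    {"dx":0.033,"dy":0.053,"dz":-0.133,"wx":0.02,"wy":0.02,"wz":-0.01},
    {"dx":0.033,"dy":0.053,"dz":-0.133,"wx":0.02,"wy":0.02,"wz":-0.01},
    {"dx":0.033,"dy":0.053,"dz":-0.133,"wx":0.02,"wy":0.02,"wz":-0.01},
    {"dx":0.033,"dy":0.053,"dz":-0.133,"wx":0.02,"wy":0.02,"wz":-0.01}
  ]
}}

```text
clock: 2.15
tool_pos: [0.3976, -0.0137, 0.2884]
eef_rot: [0.695, 0.139, 0.199, -0.677]
contact_force: [-0.6, -0.4, 0.1]
opening: 0.998
```

Run:
```python
from h import *
st();c=r.get_calibration('wrist');cv2.imwrite('pics/w1.png',r.snapshot('wrist')[:,:,::-1]);np.save('w1.npy',c)
print(proj(c,[wd([-.036,.003,.071]),wd([-.061,.003,.071]),wd([0,-.21,.175]),wd([0,.21,.175])]))
go(wd([-.045,.003,.05]),Rt(28))
```

```text
t 2.15 rackG [-0.1416 -0.003   0.1582] G [ 0.4656 -0.0204  0.1582] y [ 0.463 -0.046 -0.885] z [ 0.088  0.996 -0.005] F [-0.6 -0.4  0.1] op 0.998
[[335.40274351 304.6210993 ]
 [335.50647228 283.03189736]
 [-18.91096914 486.92124542]
 [693.70887095 488.71556403]]
d [0.0338 0.1414 0.0027] w [ 0.0082 -0.0073 -0.0049] |w|deg 0.5418190077097153
```

View pics/w1.png

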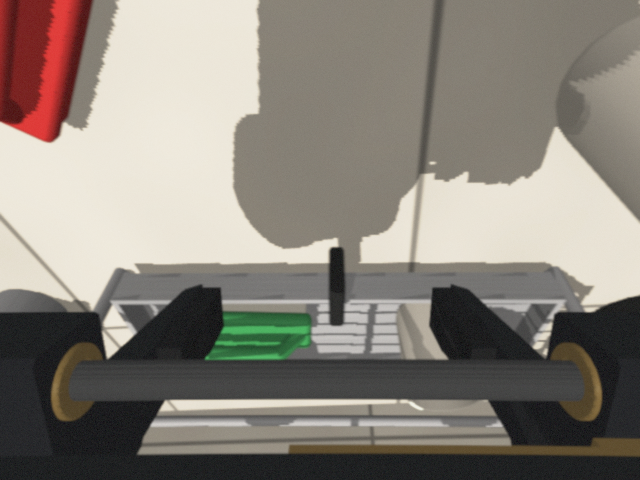

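Emit:
{"op": "arm_command", "data": {
  "deltas": [
    {"dx":0.01,"dy":0.035,"dz":0.003,"wx":0,"wy":0,"wz":0},
    {"dx":0.02,"dy":0.07,"dz":0.003,"wx":0,"wy":0,"wz":0},
    {"dx":0.028,"dy":0.105,"dz":0.003,"wx":0,"wy":0,"wz":0},
    {"dx":0.034,"dy":0.14,"dz":0.003,"wx":0.01,"wy":0,"wz":0},
    {"dx":0.034,"dy":0.14,"dz":0.003,"wx":0.01,"wy":0,"wz":0}
  ]
}}

```text
clock: 2.7
tool_pos: [0.4952, -0.0114, 0.1797]
eef_rot: [0.691, 0.144, 0.196, -0.681]
contact_force: [-1.2, 0.3, 0.7]
opening: 0.999
```

Emit:
{"op": "arm_command", "data": {
  "deltas": [
    {"dx":0,"dy":0,"dz":0,"wx":0,"wy":0,"wz":0},
    {"dx":0,"dy":0,"dz":0,"wx":0,"wy":0,"wz":0},
    {"dx":0,"dy":0,"dz":0,"wx":0,"wy":0,"wz":0},
    {"dx":0,"dy":0,"dz":0,"wx":0,"wy":0,"wz":0},
    {"dx":0,"dy":0,"dz":0,"wx":0,"wy":0,"wz":0}
  ],
  "claw": -1,
  "grip_force": 20
}}

```text
clock: 3.2
tool_pos: [0.4933, -0.0126, 0.1828]
eef_rot: [0.69, 0.146, 0.196, -0.681]
contact_force: [-0.2, -0.6, 0.6]
opening: 0.571
```

Run:
```python
from h import *
st();c=r.get_calibration('wrist');cv2.imwrite('pics/w2.png',r.snapshot('wrist')[:,:,::-1])
G=grasp();p,R,_=cur()
go(G-.075*xr,R)
```

```text
t 3.2 rackG [-0.0457  0.0076  0.0529] G [ 0.562  -0.017   0.0529] y [ 0.468 -0.03  -0.883] z [0.072 0.997 0.004] F [-0.2 -0.6  0.6] op 0.571
d [-0.0663 -0.0351  0.0002] w [0. 0. 0.] |w|deg 0.0
```

View pics/w2.png

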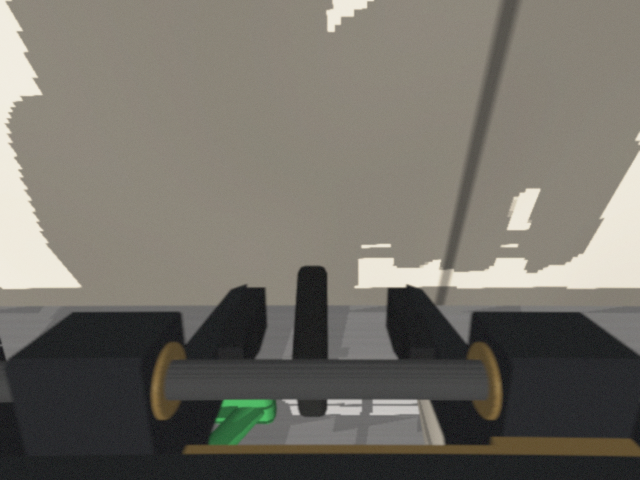

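Emit:
{"op": "arm_command", "data": {
  "deltas": [
    {"dx":0,"dy":0,"dz":-0.004,"wx":0,"wy":0,"wz":0},
    {"dx":0,"dy":0,"dz":-0.004,"wx":0,"wy":0,"wz":0},
    {"dx":0,"dy":0,"dz":-0.004,"wx":0,"wy":0,"wz":0},
    {"dx":0,"dy":0,"dz":-0.004,"wx":0,"wy":0,"wz":0},
    {"dx":0,"dy":0,"dz":-0.004,"wx":0,"wy":0,"wz":0}
  ]
}}

```text
clock: 3.75
tool_pos: [0.4931, -0.0176, 0.182]
eef_rot: [0.691, 0.145, 0.196, -0.68]
contact_force: [-0.6, -3.1, 2.5]
opening: 0.134
```

Emit:
{"op": "arm_command", "data": {
  "deltas": [
    {"dx":0,"dy":0,"dz":0,"wx":0,"wy":0,"wz":0},
    {"dx":0,"dy":0,"dz":0,"wx":0,"wy":0,"wz":0},
    {"dx":0,"dy":0,"dz":0,"wx":0,"wy":0,"wz":0},
    {"dx":0,"dy":0,"dz":0,"wx":0,"wy":0,"wz":0},
    {"dx":0,"dy":0,"dz":0,"wx":0,"wy":0,"wz":0}
  ]
}}

```text
clock: 4.25
tool_pos: [0.4931, -0.0176, 0.182]
eef_rot: [0.691, 0.145, 0.196, -0.68]
contact_force: [-1.4, -5.4, 2.6]
opening: 0.134
```

Run:
```python
from h import *
st()
G=grasp();p,R,_=cur()
go(G-.07*xr,R)
```

```text
t 4.25 rackG [-0.0455  0.0021  0.0521] G [ 0.5618 -0.0225  0.0521] y [ 0.467 -0.033 -0.884] z [0.074 0.997 0.002] F [-1.4 -5.4  2.6] op 0.134
d [-0.0619 -0.0328  0.    ] w [0. 0. 0.] |w|deg 0.0
```

Emit:
{"op": "arm_command", "data": {
  "deltas": [
    {"dx":-0.012,"dy":-0.0065,"dz":0.001,"wx":0,"wy":0,"wz":0},
    {"dx":-0.024,"dy":-0.013,"dz":0.001,"wx":0,"wy":0,"wz":0},
    {"dx":-0.036,"dy":-0.019,"dz":0.001,"wx":0,"wy":0,"wz":0},
    {"dx":-0.048,"dy":-0.0255,"dz":0.001,"wx":0,"wy":0,"wz":0},
    {"dx":-0.056,"dy":-0.03,"dz":0.001,"wx":0,"wy":0,"wz":0}
  ]
}}

```text
clock: 4.75
tool_pos: [0.4294, -0.0124, 0.182]
eef_rot: [0.692, 0.144, 0.196, -0.68]
contact_force: [2.1, -7.3, -3.1]
opening: 0.129
```

Emit:
{"op": "arm_command", "data": {
  "deltas": [
    {"dx":-0.002,"dy":-0.001,"dz":0,"wx":0,"wy":0,"wz":0},
    {"dx":-0.004,"dy":-0.002,"dz":0,"wx":0,"wy":0,"wz":0},
    {"dx":-0.005,"dy":-0.0025,"dz":0,"wx":0,"wy":0,"wz":0},
    {"dx":-0.006,"dy":-0.003,"dz":0,"wx":0,"wy":0,"wz":0},
    {"dx":-0.006,"dy":-0.003,"dz":0,"wx":0,"wy":0,"wz":0}
  ]
}}

```text
clock: 5.25
tool_pos: [0.4274, -0.0118, 0.1814]
eef_rot: [0.692, 0.145, 0.201, -0.678]
contact_force: [14.8, -7.2, -13.8]
opening: 0.135
```

Run:
```python
from h import *
st()
cv2.imwrite('pics/t2.png',cv2.convertScaleAbs(r.snapshot('top')[:,:,::-1],alpha=1.8));st()
```

```text
t 5.25 rackG [-0.1104  0.0023  0.0521] G [ 0.4971 -0.0174  0.0521] y [ 0.474 -0.038 -0.88 ] z [0.081 0.997 0.   ] F [ 14.8  -7.2 -13.8] op 0.135
t 5.3 rackG [-0.1104  0.0023  0.0521] G [ 0.497  -0.0174  0.0521] y [ 0.474 -0.038 -0.88 ] z [0.081 0.997 0.   ] F [ 14.4  -6.6 -13.2] op 0.131
```

View pics/t2.png

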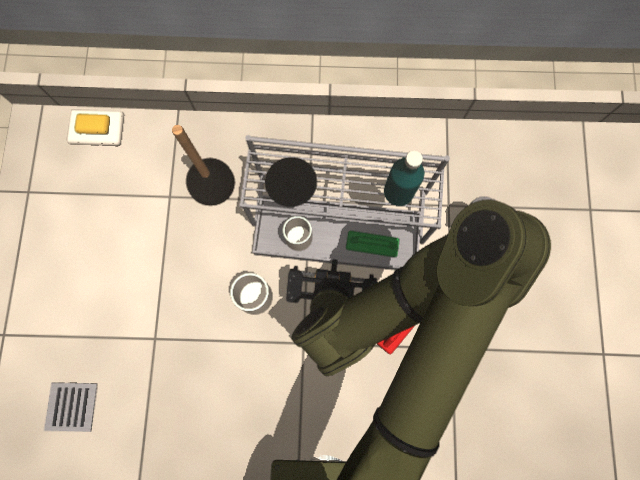

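Emit:
{"op": "arm_command", "data": {
  "deltas": [
    {"dx":0.004,"dy":0,"dz":0,"wx":0,"wy":0,"wz":0},
    {"dx":0.004,"dy":0,"dz":0,"wx":0,"wy":0,"wz":0},
    {"dx":0.004,"dy":0,"dz":0,"wx":0,"wy":0,"wz":0},
    {"dx":0.004,"dy":0,"dz":0,"wx":0,"wy":0,"wz":0},
    {"dx":0.004,"dy":0,"dz":0,"wx":0,"wy":0,"wz":0}
  ],
  "claw": 1,
  "grip_force": 4.5
}}

```text
clock: 5.8
tool_pos: [0.4264, -0.0105, 0.1842]
eef_rot: [0.69, 0.145, 0.195, -0.682]
contact_force: [0.2, 0.1, -0.0]
opening: 0.563
```

Run:
```python
from h import *
st()
a=r.snapshot('top')[:,:,::-1];b=r.snapshot('scene')[:,:,::-1]
cv2.imwrite('pics/t3.png',a);cv2.imwrite('pics/s3.png',b)
A=cv2.resize(cv2.convertScaleAbs(a[170:290,230:350],alpha=1.6),None,fx=4,fy=4,interpolation=cv2.INTER_CUBIC)
B=cv2.resize(cv2.convertScaleAbs(b[180:300,220:310],alpha=1.3),None,fx=4,fy=4,interpolation=cv2.INTER_CUBIC)
cv2.imwrite('pics/c3.png',np.hstack([A[:480,:420],B]))
```

```text
t 5.8 rackG [-0.1127  0.0049  0.0542] G [ 0.4949 -0.0147  0.0542] y [ 0.467 -0.029 -0.884] z [0.071 0.997 0.005] F [ 0.2  0.1 -0. ] op 0.563
```

View pics/c3.png

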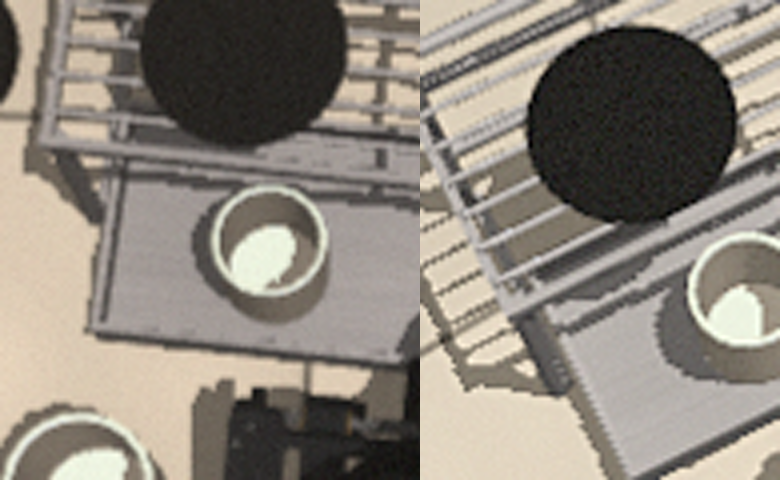

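Run:
```python
from h import *
T=r.get_calibration('top');S=r.get_calibration('scene')
A=cv2.imread('pics/t3.png');B=cv2.imread('pics/s3.png')
for n,c,a,(x0,y0,x1,y1) in (('t',T,A,(278,212,316,250)),('s',S,B,(280,232,326,272))):
    m=np.zeros(a.shape[:2],np.uint8);i=a.astype(int);g=i.min(2);m[y0:y1,x0:x1]=(g>g[y0:y1,x0:x1].max()*.7)[y0:y1,x0:x1]
    cn=np.vstack(cv2.findContours(m,0,2)[0]);h=cv2.convexHull(cn);e=cv2.fitEllipse(h);print(n,e,cv2.boundingRect(cn))
    P=onz(c,e[0],.104);print(P,rk(P))
    # rim points onto plane, circle fit
    Q=np.array([onz(c,p,.104)[:2] for p in h[:,0]]);M=np.c_[2*Q,np.ones(len(Q))];s=np.linalg.lstsq(M,(Q**2).sum(1),rcond=None)[0];print('circ',s[:2],np.sqrt(s[2]+s[0]**2+s[1]**2),rk([*s[:2],.104]))
cv2.imwrite('pics/s3c.png',cv2.resize(B[200:300,260:360],None,fx=5,fy=5))
```

```text
t ((298.63092041015625, 230.6288604736328), (27.208593368530273, 33.0417366027832), 114.34907531738281) (283, 216, 33, 28)
[0.59042763 0.0614602  0.104     ] [-0.02322901  0.08796695  0.104     ]
circ [0.59093352 0.06271433] 0.032788208733242154 [-0.02281851  0.08925546  0.104     ]
s ((304.0124816894531, 252.81356811523438), (52.90003967285156, 62.045352935791016), 76.65607452392578) (280, 232, 46, 40)
[0.58798364 0.06233348 0.104     ] [-0.02573156  0.08865465  0.104     ]
circ [0.58810653 0.06218705] 0.062272424485845745 [-0.02559805  0.08851783  0.104     ]
```

View pics/s3c.png

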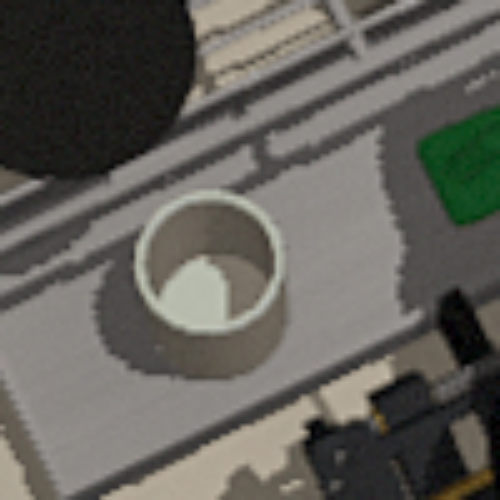

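Run:
```python
from h import *
T=r.get_calibration('top');S=r.get_calibration('scene')
for c,u in ((T,(297.0,230.2)),(S,(301.9,252.3))):
    P=onz(c,u,.104);print(P,rk(P))
st();go(wd([-.15,.004,.17]),Rt(28))
go(wd([-.13,.092,.20]),Rt(28))
```

```text
[0.59127878 0.06508894 0.104     ] [-0.02265215  0.09164926  0.104     ]
[0.59134949 0.06555675 0.104     ] [-0.0226167   0.09212106  0.104     ]
t 5.9 rackG [-0.1126  0.0046  0.0542] G [ 0.4951 -0.0149  0.0542] y [ 0.467 -0.029 -0.884] z [0.071 0.997 0.005] F [-0.4 -0.   0.3] op 0.654
d [ 0.0207 -0.1198  0.0009] w [-0.0076  0.0012 -0.0028] |w|deg 0.3695134813924294
d [ 0.0525 -0.1365  0.089 ] w [-0.0076  0.0012 -0.0028] |w|deg 0.3695134813924294
```

Emit:
{"op": "arm_command", "data": {
  "deltas": [
    {"dx":0.0,"dy":-0.04,"dz":0,"wx":0,"wy":0,"wz":0},
    {"dx":0.01,"dy":-0.08,"dz":0,"wx":0,"wy":0,"wz":0},
    {"dx":0.02,"dy":-0.12,"dz":0.0,"wx":0,"wy":0,"wz":0},
    {"dx":0.04,"dy":-0.13,"dz":0.04,"wx":0,"wy":0,"wz":0},
    {"dx":0.052,"dy":-0.136,"dz":0.089,"wx":0,"wy":0,"wz":0}
  ]
}}

```text
clock: 6.4
tool_pos: [0.4155, 0.0765, 0.3306]
eef_rot: [0.691, 0.144, 0.198, -0.68]
contact_force: [3.0, -0.3, -0.1]
opening: 1.0
```

Run:
```python
from h import *
st();go(wd([-.0836,.092,.195]),Rt(28))
```

```text
t 6.4 rackG [-0.1298  0.0901  0.2008] G [0.4844 0.0715 0.2008] y [ 0.469 -0.034 -0.883] z [0.077 0.997 0.003] F [ 3.  -0.3 -0.1] op 1.0
d [0.0381 0.0268 0.0022] w [-0.0018 -0.0047  0.0007] |w|deg 0.2277155501440725
```

Emit:
{"op": "arm_command", "data": {
  "deltas": [
    {"dx":0.02,"dy":0.013,"dz":0.001,"wx":0,"wy":0,"wz":0},
    {"dx":0.038,"dy":0.027,"dz":0.002,"wx":0,"wy":0,"wz":0},
    {"dx":0.038,"dy":0.027,"dz":0.002,"wx":0,"wy":0,"wz":0},
    {"dx":0.038,"dy":0.027,"dz":0.002,"wx":0,"wy":0,"wz":0},
    {"dx":0.038,"dy":0.027,"dz":0.002,"wx":0,"wy":0,"wz":0}
  ]
}}

```text
clock: 6.9
tool_pos: [0.4604, 0.0762, 0.3226]
eef_rot: [0.691, 0.145, 0.195, -0.681]
contact_force: [-0.0, 0.1, 0.9]
opening: 1.0
```

Run:
```python
from h import *
st();c=r.get_calibration('wrist');cv2.imwrite('pics/w4.png',r.snapshot('wrist')[:,:,::-1])
C=wd([-.0226,.092,.104]);print(proj(c,[C,C+.032*yr,C-.032*yr,C-.032*xr,C+.032*xr,grasp(),grasp()+.04*yr,grasp()-.04*yr]))
go(wd([-.0226,.092,.08]),Rt(28))
```

```text
t 6.9 rackG [-0.0854  0.0938  0.1926] G [0.5288 0.0719 0.1926] y [ 0.466 -0.03  -0.884] z [0.071 0.997 0.004] F [-0.   0.1  0.9] op 1.0
[[320.9870423  264.0239553 ]
 [369.47302899 263.96734911]
 [272.42547503 264.09884441]
 [320.64456649 228.44344472]
 [321.27188996 293.7807959 ]
 [323.43709586 328.80543515]
 [429.72248645 328.71693882]
 [216.81217946 329.20324058]]
d [ 0.0024  0.1289 -0.0017] w [-0.0069  0.0022 -0.0038] |w|deg 0.3693960927219247
```

View pics/w4.png

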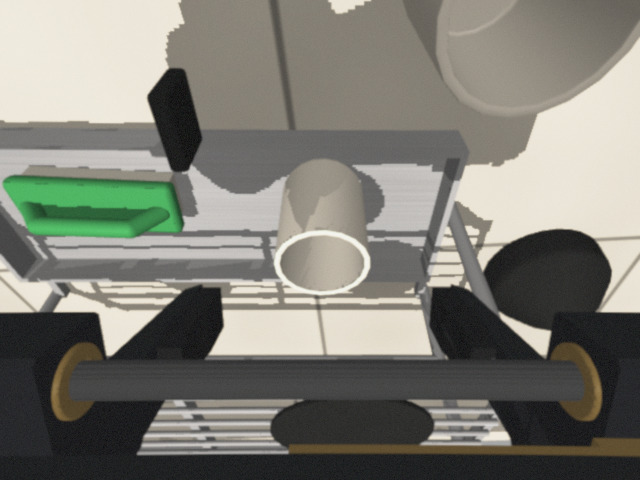

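Emit:
{"op": "arm_command", "data": {
  "deltas": [
    {"dx":0.001,"dy":0.03,"dz":-0.001,"wx":0,"wy":0,"wz":0},
    {"dx":0.002,"dy":0.06,"dz":-0.001,"wx":0,"wy":0,"wz":0},
    {"dx":0.002,"dy":0.09,"dz":-0.001,"wx":0,"wy":0,"wz":0},
    {"dx":0.002,"dy":0.115,"dz":-0.001,"wx":0,"wy":0,"wz":0},
    {"dx":0.002,"dy":0.128,"dz":-0.001,"wx":0,"wy":0,"wz":0}
  ]
}}

```text
clock: 7.45
tool_pos: [0.5228, 0.0711, 0.2088]
eef_rot: [0.691, 0.144, 0.195, -0.681]
contact_force: [-0.6, -0.5, -0.0]
opening: 0.995
```

Run:
```python
from h import *
c=r.get_calibration('wrist');cv2.imwrite('pics/w5.png',r.snapshot('wrist')[:,:,::-1])
st();go(wd([-.0226,.092,.08]),Rt(28))
```

```text
t 7.5 rackG [-0.0226  0.0929  0.0779] G [0.5914 0.0663 0.0779] y [ 0.464 -0.031 -0.885] z [0.074 0.997 0.004] F [ 0.7 -0.3 -1. ] op 0.999
d [ 0.0002 -0.0018 -0.0003] w [-0.0049 -0.0009 -0.0061] |w|deg 0.3526852770562483
```

View pics/w5.png

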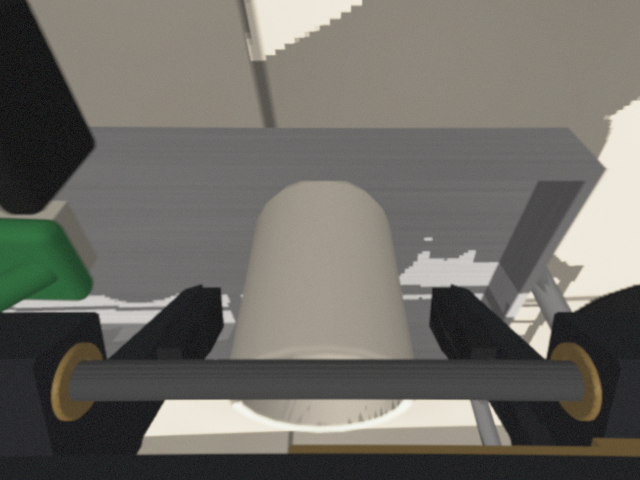

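Emit:
{"op": "arm_command", "data": {
  "deltas": [
    {"dx":0,"dy":-0.002,"dz":-0.001,"wx":0,"wy":0,"wz":0},
    {"dx":0,"dy":-0.002,"dz":-0.001,"wx":0,"wy":0,"wz":0},
    {"dx":0,"dy":-0.002,"dz":-0.001,"wx":0,"wy":0,"wz":0},
    {"dx":0,"dy":-0.002,"dz":-0.001,"wx":0,"wy":0,"wz":0},
    {"dx":0,"dy":-0.002,"dz":-0.001,"wx":0,"wy":0,"wz":0}
  ],
  "claw": -1,
  "grip_force": 4.8
}}

```text
clock: 8.0
tool_pos: [0.522, 0.0705, 0.2135]
eef_rot: [0.69, 0.146, 0.196, -0.681]
contact_force: [-2.2, -1.2, 5.8]
opening: 0.709
```

Emit:
{"op": "arm_command", "data": {
  "deltas": [
    {"dx":0,"dy":0,"dz":0,"wx":0,"wy":0,"wz":0},
    {"dx":0,"dy":0,"dz":0,"wx":0,"wy":0,"wz":0},
    {"dx":0,"dy":0,"dz":0,"wx":0,"wy":0,"wz":0},
    {"dx":0,"dy":0,"dz":0,"wx":0,"wy":0,"wz":0},
    {"dx":0,"dy":0,"dz":0,"wx":0,"wy":0,"wz":0}
  ]
}}

```text
clock: 8.5
tool_pos: [0.5222, 0.0706, 0.2135]
eef_rot: [0.69, 0.146, 0.196, -0.681]
contact_force: [-1.0, -1.2, 5.7]
opening: 0.714
```

Run:
```python
from h import *
st();p,R,_=cur();G=grasp()
print(R)
for d in ([0,0,.012],[-.03,0,.035],[-.045,0,.05]): 
  print(R.T@(d[0]*xr+np.array([0,0,d[2]])))
```

```text
t 8.5 rackG [-0.0229  0.0926  0.0838] G [0.5911 0.0661 0.0838] y [ 0.469 -0.03  -0.883] z [0.072 0.997 0.004] F [-1.  -1.2  5.7] op 0.714
[[ 0.88016009  0.4691793   0.07203467]
 [-0.0654082  -0.03043037  0.99739449]
 [ 0.47014889 -0.88257848  0.00390458]]
[ 5.64178665e-03 -1.05909418e-02  4.68549763e-05]
[-0.01002239 -0.04499446  0.00022373]
[-0.01620896 -0.06528525  0.00032583]
```

Emit:
{"op": "arm_command", "data": {
  "deltas": [
    {"dx":0.001,"dy":-0.002,"dz":0,"wx":0,"wy":0,"wz":0},
    {"dx":0.002,"dy":-0.004,"dz":0,"wx":0,"wy":0,"wz":0},
    {"dx":0.003,"dy":-0.006,"dz":0,"wx":0,"wy":0,"wz":0},
    {"dx":0.005,"dy":-0.009,"dz":0,"wx":0,"wy":0,"wz":0},
    {"dx":0.006,"dy":-0.011,"dz":0,"wx":0,"wy":0,"wz":0}
  ]
}}

```text
clock: 9.0
tool_pos: [0.5221, 0.0706, 0.2252]
eef_rot: [0.69, 0.145, 0.196, -0.681]
contact_force: [0.3, 0.3, -1.7]
opening: 0.714
```

Run:
```python
from h import *
st();p,R,_=cur()
cv2.imwrite('pics/w6.png',r.snapshot('wrist')[:,:,::-1])
b=r.snapshot('scene')[:,:,::-1];cv2.imwrite('pics/s6.png',cv2.resize(b[180:320,230:390],None,fx=4,fy=4))
```

```text
t 9.0 rackG [-0.0233  0.0927  0.0953] G [0.5908 0.0662 0.0953] y [ 0.467 -0.03  -0.884] z [0.072 0.997 0.005] F [ 0.3  0.3 -1.7] op 0.714
```

View pics/w6.png

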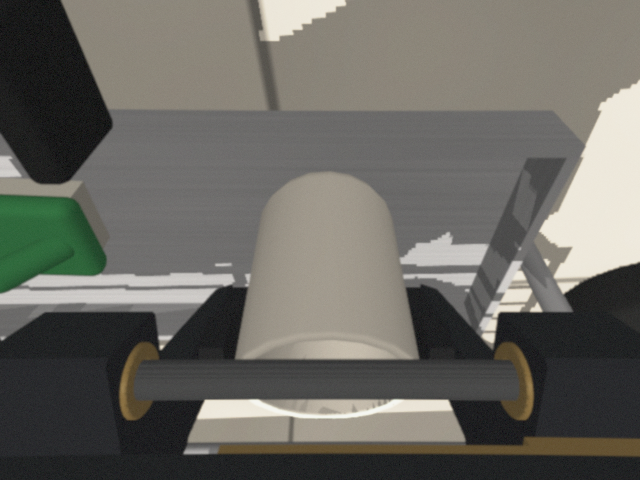

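View pics/s6.png

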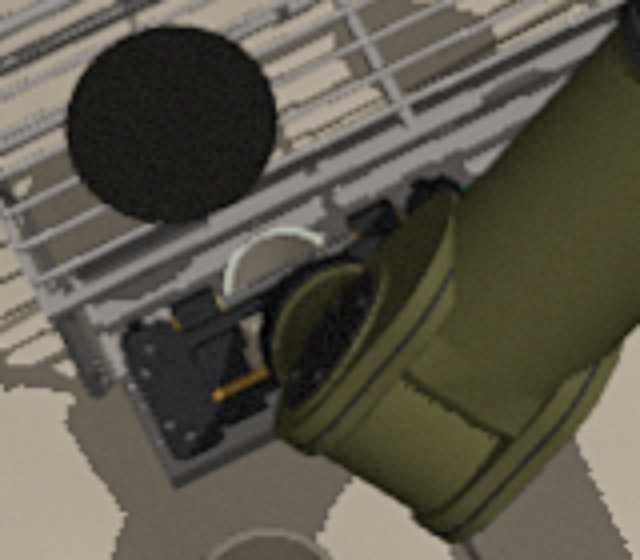

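Emit:
{"op": "arm_command", "data": {
  "deltas": [
    {"dx":-0.002,"dy":-0.007,"dz":0,"wx":0,"wy":0,"wz":0},
    {"dx":-0.005,"dy":-0.016,"dz":0,"wx":0,"wy":0,"wz":0},
    {"dx":-0.008,"dy":-0.027,"dz":0,"wx":0,"wy":0,"wz":0},
    {"dx":-0.012,"dy":-0.038,"dz":0,"wx":0,"wy":0,"wz":0},
    {"dx":-0.0145,"dy":-0.047,"dz":0,"wx":0,"wy":0,"wz":0}
  ]
}}

```text
clock: 9.6
tool_pos: [0.4863, 0.0731, 0.2606]
eef_rot: [0.69, 0.146, 0.195, -0.681]
contact_force: [0.7, -0.3, -2.3]
opening: 0.718
```

Run:
```python
from h import *
st();p,R,_=cur()
for d in ([0,0,.13],[-.01,0,.1]): 
  print(R.T@(d[0]*xr+np.array([0,0,d[2]])))
```

```text
t 9.6 rackG [-0.0591  0.0926  0.1307] G [0.555  0.0688 0.1307] y [ 0.467 -0.029 -0.884] z [0.071 0.997 0.004] F [ 0.7 -0.3 -2.3] op 0.718
[ 0.06082938 -0.11488886  0.00057983]
[ 0.03795413 -0.09305508  0.00048652]
```

Emit:
{"op": "arm_command", "data": {
  "deltas": [
    {"dx":0.008,"dy":-0.015,"dz":0,"wx":0,"wy":0,"wz":0},
    {"dx":0.022,"dy":-0.042,"dz":0,"wx":0,"wy":0,"wz":0},
    {"dx":0.038,"dy":-0.072,"dz":0,"wx":0,"wy":0,"wz":0},
    {"dx":0.053,"dy":-0.1,"dz":0,"wx":0,"wy":0,"wz":0},
    {"dx":0.065,"dy":-0.122,"dz":0,"wx":0,"wy":0,"wz":0}
  ]
}}

```text
clock: 10.1
tool_pos: [0.4869, 0.0728, 0.4002]
eef_rot: [0.69, 0.146, 0.196, -0.681]
contact_force: [0.8, -0.1, -2.4]
opening: 0.72
```

Run:
```python
from h import *
st();
b=r.snapshot('scene')[:,:,::-1];cv2.imwrite('pics/s7.png',cv2.resize(b[140:320,210:410],None,fx=3,fy=3))
cv2.imwrite('pics/w7.png',r.snapshot('wrist')[:,:,::-1])
R=cur()[1]
go(np.r_[[.6757,.0799],.27],R)
```

```text
t 10.1 rackG [-0.0583  0.0923  0.2704] G [0.5558 0.0684 0.2704] y [ 0.469 -0.03  -0.883] z [0.071 0.997 0.004] F [ 0.8 -0.1 -2.4] op 0.72
d [0.1023 0.0575 0.0194] w [0. 0. 0.] |w|deg 0.0
```

View pics/s7.png

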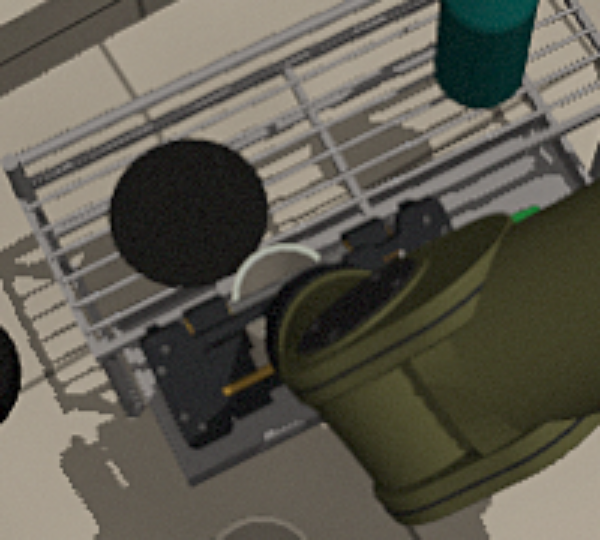

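View pics/w7.png

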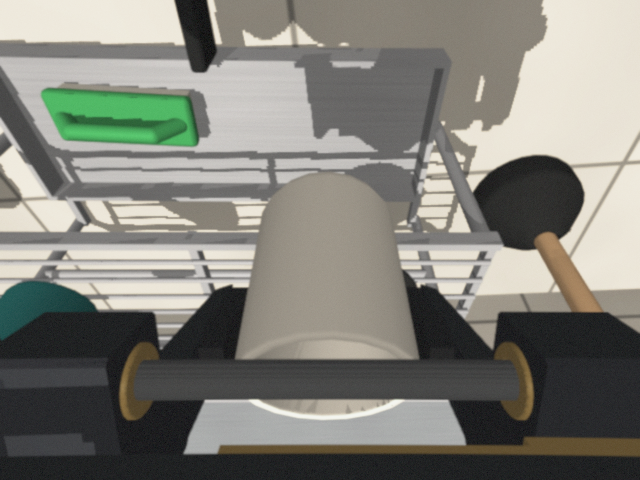

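Emit:
{"op": "arm_command", "data": {
  "deltas": [
    {"dx":0.016,"dy":0.009,"dz":0.003,"wx":0,"wy":0,"wz":0},
    {"dx":0.04,"dy":0.023,"dz":0.008,"wx":0,"wy":0,"wz":0},
    {"dx":0.065,"dy":0.037,"dz":0.012,"wx":0,"wy":0,"wz":0},
    {"dx":0.09,"dy":0.05,"dz":0.017,"wx":0,"wy":0,"wz":0},
    {"dx":0.102,"dy":0.057,"dz":0.02,"wx":0,"wy":0,"wz":0}
  ]
}}

```text
clock: 10.7
tool_pos: [0.6069, 0.0833, 0.3936]
eef_rot: [0.691, 0.144, 0.196, -0.681]
contact_force: [-0.7, -1.0, -0.9]
opening: 0.713
```

Run:
```python
from h import *
st();
b=r.snapshot('scene')[:,:,::-1];cv2.imwrite('pics/s8.png',cv2.resize(b[100:300,190:410],None,fx=3,fy=3))
cv2.imwrite('pics/w8.png',r.snapshot('wrist')[:,:,::-1])
R=cur()[1]
go(np.r_[[.6757,.0799],.179+.065],R)
```

```text
t 10.7 rackG [0.0602 0.1116 0.2636] G [0.6754 0.0787 0.2636] y [ 0.465 -0.031 -0.885] z [0.074 0.997 0.004] F [-0.7 -1.  -0.9] op 0.713
d [-0.0083  0.0177  0.0008] w [0. 0. 0.] |w|deg 0.0
```

View pics/s8.png

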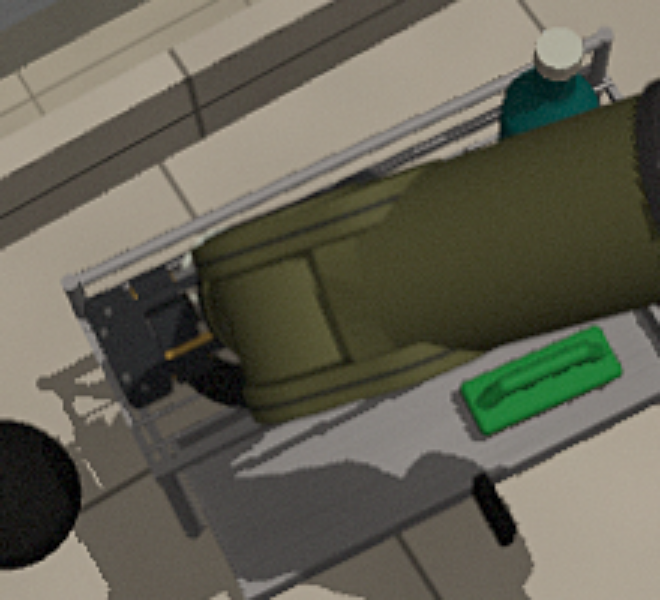

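View pics/w8.png

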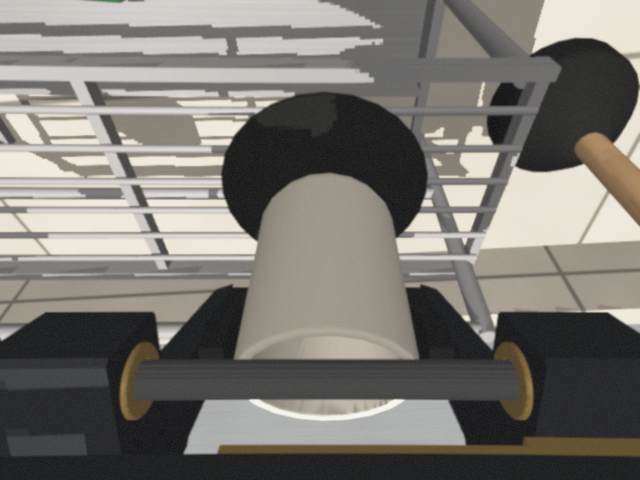

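Emit:
{"op": "arm_command", "data": {
  "deltas": [
    {"dx":-0.001,"dy":0.002,"dz":0.0005,"wx":0,"wy":0,"wz":0},
    {"dx":-0.0025,"dy":0.005,"dz":0.001,"wx":0,"wy":0,"wz":0},
    {"dx":-0.004,"dy":0.008,"dz":0.001,"wx":0,"wy":0,"wz":0},
    {"dx":-0.005,"dy":0.01,"dz":0.001,"wx":0,"wy":0,"wz":0},
    {"dx":-0.006,"dy":0.012,"dz":0.001,"wx":0,"wy":0,"wz":0}
  ]
}}

```text
clock: 11.3
tool_pos: [0.6057, 0.0847, 0.3817]
eef_rot: [0.691, 0.145, 0.195, -0.681]
contact_force: [-0.2, -0.2, -2.3]
opening: 0.712
```

Run:
```python
from h import *
st();
R=cur()[1]
go(np.r_[[.6757,.0799],.179+.065],R)
c=r.get_calibration('wrist');cv2.imwrite('pics/w9.png',r.snapshot('wrist')[:,:,::-1])
g=grasp();t=np.linspace(0,6.28,60);M=np.c_[.6757+.055*np.cos(t),.0799+.055*np.sin(t),0*t+.179];print('mat',proj(c,M).min(0),proj(c,M).max(0))
F=np.c_[g[0]+.029*np.cos(t),g[1]+.029*np.sin(t),0*t+g[2]-.065];print('foot',proj(c,F).min(0),proj(c,F).max(0))
```

```text
t 11.3 rackG [0.0591 0.113  0.2518] G [0.6744 0.0803 0.2518] y [ 0.467 -0.03  -0.884] z [0.072 0.997 0.004] F [-0.2 -0.2 -2.3] op 0.712
d [-0.0024  0.0075 -0.0003] w [0. 0. 0.] |w|deg 0.0
mat [213.77602502 104.61466686] [431.43999825 275.96359665]
foot [264.82283807 165.362732  ] [381.52945167 254.38474552]
```

View pics/w9.png

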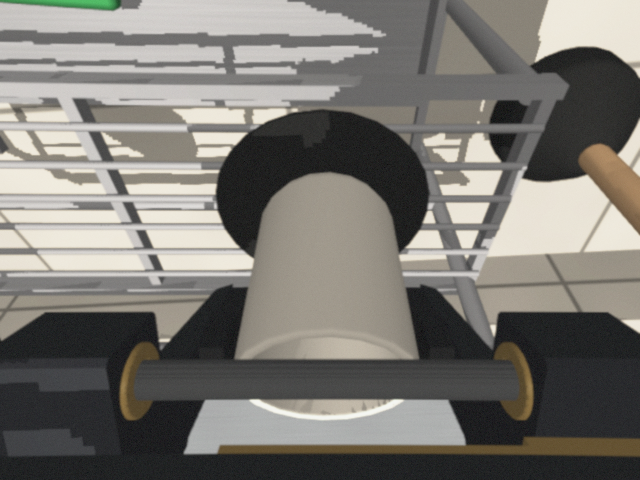

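Emit:
{"op": "arm_command", "data": {
  "deltas": [
    {"dx":-0.0005,"dy":0.001,"dz":0,"wx":0,"wy":0,"wz":0},
    {"dx":-0.001,"dy":0.002,"dz":0,"wx":0,"wy":0,"wz":0},
    {"dx":-0.0014,"dy":0.003,"dz":0,"wx":0,"wy":0,"wz":0},
    {"dx":-0.0018,"dy":0.004,"dz":0,"wx":0,"wy":0,"wz":0},
    {"dx":-0.0022,"dy":0.005,"dz":0,"wx":0,"wy":0,"wz":0}
  ]
}}

```text
clock: 11.85
tool_pos: [0.6065, 0.0848, 0.3764]
eef_rot: [0.69, 0.145, 0.196, -0.681]
contact_force: [-0.2, 0.4, -2.1]
opening: 0.711
```

Run:
```python
from h import *
st();
```

```text
t 11.85 rackG [0.0598 0.1132 0.2465] G [0.6751 0.0804 0.2465] y [ 0.467 -0.03  -0.884] z [0.072 0.997 0.004] F [-0.2  0.4 -2.1] op 0.711
```

Still carrying full weight; continue in 1 mm rows.

Emit:
{"op": "arm_command", "data": {
  "deltas": [
    {"dx":-0.0004,"dy":0.0007,"dz":0,"wx":0,"wy":0,"wz":0},
    {"dx":-0.0008,"dy":0.0014,"dz":0,"wx":0,"wy":0,"wz":0},
    {"dx":-0.001,"dy":0.002,"dz":0,"wx":0,"wy":0,"wz":0},
    {"dx":-0.001,"dy":0.002,"dz":0,"wx":0,"wy":0,"wz":0},
    {"dx":-0.001,"dy":0.002,"dz":0,"wx":0,"wy":0,"wz":0}
  ]
}}

```text
clock: 12.35
tool_pos: [0.6065, 0.0848, 0.3744]
eef_rot: [0.69, 0.145, 0.196, -0.681]
contact_force: [0.8, -0.3, -1.1]
opening: 0.715
```

```bash
python3 -c "
from h import *
st()"
```

```text
t 12.35 rackG [0.0599 0.1133 0.2445] G [0.6752 0.0805 0.2445] y [ 0.467 -0.03  -0.884] z [0.072 0.997 0.005] F [ 0.8 -0.3 -1.1] op 0.715
```

Emit:
{"op": "arm_command", "data": {
  "deltas": [
    {"dx":-0.0003,"dy":0.0005,"dz":0,"wx":0,"wy":0,"wz":0},
    {"dx":-0.0005,"dy":0.001,"dz":0,"wx":0,"wy":0,"wz":0},
    {"dx":-0.0007,"dy":0.0015,"dz":0,"wx":0,"wy":0,"wz":0},
    {"dx":-0.0007,"dy":0.0015,"dz":0,"wx":0,"wy":0,"wz":0},
    {"dx":-0.0007,"dy":0.0015,"dz":0,"wx":0,"wy":0,"wz":0}
  ]
}}

```text
clock: 12.85
tool_pos: [0.6069, 0.0851, 0.3736]
eef_rot: [0.69, 0.146, 0.196, -0.681]
contact_force: [-1.2, 0.2, 5.2]
opening: 0.714
```

```bash
python3 -c "
from h import *
st()"
```

```text
t 12.85 rackG [0.0605 0.1136 0.2438] G [0.6759 0.0808 0.2438] y [ 0.469 -0.03  -0.883] z [0.072 0.997 0.005] F [-1.2  0.2  5.2] op 0.714
```

Emit:
{"op": "arm_command", "data": {
  "deltas": [
    {"dx":0,"dy":-0.0007,"dz":0,"wx":0,"wy":0,"wz":0},
    {"dx":0,"dy":-0.0007,"dz":0,"wx":0,"wy":0,"wz":0},
    {"dx":0,"dy":-0.0007,"dz":0,"wx":0,"wy":0,"wz":0},
    {"dx":0,"dy":-0.0007,"dz":0,"wx":0,"wy":0,"wz":0},
    {"dx":0,"dy":-0.0007,"dz":0,"wx":0,"wy":0,"wz":0}
  ],
  "claw": 1
}}

```text
clock: 13.35
tool_pos: [0.6062, 0.0848, 0.373]
eef_rot: [0.69, 0.145, 0.195, -0.681]
contact_force: [-0.3, -0.1, -0.5]
opening: 1.002
```

```bash
python3 -c "
from h import *
st();cv2.imwrite('pics/w10.png',r.snapshot('wrist')[:,:,::-1])"
```

```text
t 13.35 rackG [0.0594 0.1132 0.243 ] G [0.6748 0.0804 0.243 ] y [ 0.467 -0.03  -0.884] z [0.072 0.997 0.004] F [-0.3 -0.1 -0.5] op 1.002
```

View pics/w10.png

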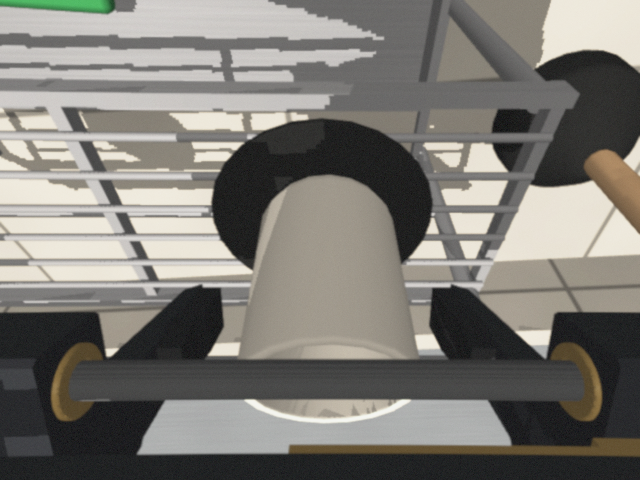

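Emit:
{"op": "arm_command", "data": {
  "deltas": [
    {"dx":0,"dy":-0.015,"dz":0,"wx":0,"wy":0,"wz":0},
    {"dx":0,"dy":-0.04,"dz":0,"wx":0,"wy":0,"wz":0},
    {"dx":0,"dy":-0.07,"dz":0,"wx":0,"wy":0,"wz":0},
    {"dx":0,"dy":-0.1,"dz":0,"wx":0,"wy":0,"wz":0},
    {"dx":0,"dy":-0.13,"dz":0,"wx":0,"wy":0,"wz":0}
  ]
}}

```text
clock: 13.9
tool_pos: [0.5442, 0.0893, 0.49]
eef_rot: [0.69, 0.146, 0.195, -0.681]
contact_force: [0.8, -0.0, 0.2]
opening: 1.002
```

Run:
```python
from h import *
st();c=r.get_calibration('wrist');cv2.imwrite('pics/w11.png',r.snapshot('wrist')[:,:,::-1])
t=np.linspace(0,6.28,60);q=proj(c,np.c_[.6757+.032*np.cos(t),.0799+.032*np.sin(t),0*t+.264]);print('rim if centred',q.min(0),q.max(0))
R=cur()[1];go(wd([-.17,.06,.3]),R);go(wd([-.17,.003,.15]),R);print(R.T@np.array([0,0,1]),R.T@xr)
```

```text
t 13.9 rackG [-0.0025  0.113   0.3601] G [0.6129 0.0849 0.3601] y [ 0.467 -0.03  -0.884] z [0.071 0.997 0.004] F [ 0.8 -0.   0.2] op 1.002
rim if centred [275.45526592 220.07009876] [370.7885738  285.33696745]
d [-0.1779 -0.0225 -0.0546] w [0. 0. 0.] |w|deg 0.0
d [-0.2491  0.1092 -0.1125] w [0. 0. 0.] |w|deg 0.0
[ 0.47353546 -0.8807535   0.00611845] [ 0.88076971  0.47349782 -0.00667303]
```

View pics/w11.png

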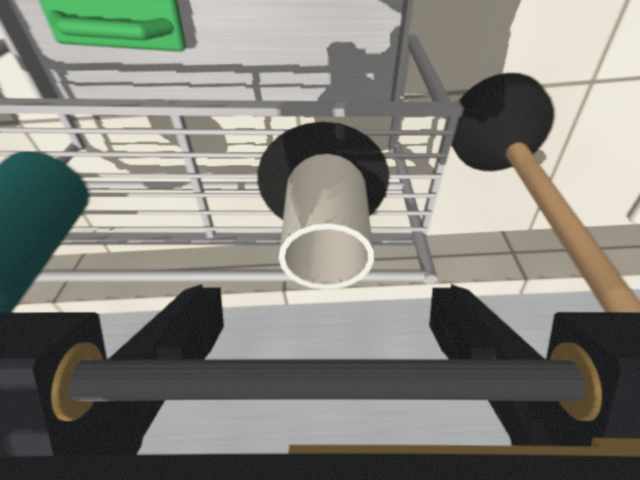

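Emit:
{"op": "arm_command", "data": {
  "deltas": [
    {"dx":-0.04,"dy":-0.01,"dz":-0.01,"wx":0,"wy":0,"wz":0},
    {"dx":-0.085,"dy":-0.02,"dz":-0.02,"wx":0,"wy":0,"wz":0},
    {"dx":-0.13,"dy":-0.02,"dz":-0.04,"wx":0,"wy":0,"wz":0},
    {"dx":-0.175,"dy":-0.02,"dz":-0.055,"wx":0,"wy":0,"wz":0},
    {"dx":-0.2,"dy":0.02,"dz":-0.075,"wx":0,"wy":0,"wz":0}
  ]
}}

```text
clock: 14.45
tool_pos: [0.3704, 0.0279, 0.3843]
eef_rot: [0.691, 0.149, 0.196, -0.679]
contact_force: [1.4, -1.5, 0.6]
opening: 1.0
```

Run:
```python
from h import *
st();go(wd([-.173,.003,.167]),Rt(28))
```

```text
t 14.45 rackG [-0.1705  0.0383  0.2548] G [0.4399 0.023  0.2548] y [ 0.473 -0.033 -0.881] z [ 0.069  0.998 -0.001] F [ 1.4 -1.5  0.6] op 1.0
d [-0.0433  0.076  -0.0349] w [-0.0026  0.0067  0.0061] |w|deg 0.42437876046211676
```

Emit:
{"op": "arm_command", "data": {
  "deltas": [
    {"dx":-0.02,"dy":0.03,"dz":-0.017,"wx":0,"wy":0,"wz":0},
    {"dx":-0.043,"dy":0.07,"dz":-0.035,"wx":0,"wy":0.006,"wz":0.006},
    {"dx":-0.043,"dy":0.076,"dz":-0.035,"wx":0,"wy":0.006,"wz":0.006},
    {"dx":-0.043,"dy":0.076,"dz":-0.035,"wx":0,"wy":0.006,"wz":0.006},
    {"dx":-0.043,"dy":0.076,"dz":-0.035,"wx":0,"wy":0.006,"wz":0.006}
  ]
}}

```text
clock: 14.95
tool_pos: [0.3837, -0.0058, 0.2985]
eef_rot: [0.691, 0.136, 0.191, -0.684]
contact_force: [0.2, 1.8, 1.5]
opening: 1.002
```

Run:
```python
from h import *
st();cv2.imwrite('pics/w12.png',r.snapshot('wrist')[:,:,::-1]);go(wd([-.112,.003,.052]),Rt(28))
```

```text
t 14.95 rackG [-0.1581  0.0064  0.1673] G [ 0.4498 -0.0098  0.1673] y [ 0.449 -0.027 -0.893] z [0.077 0.997 0.008] F [0.2 1.8 1.5] op 1.002
d [-0.016   0.1254 -0.0033] w [-0.0052 -0.0047 -0.0199] |w|deg 0.948233403603201
```

View pics/w12.png

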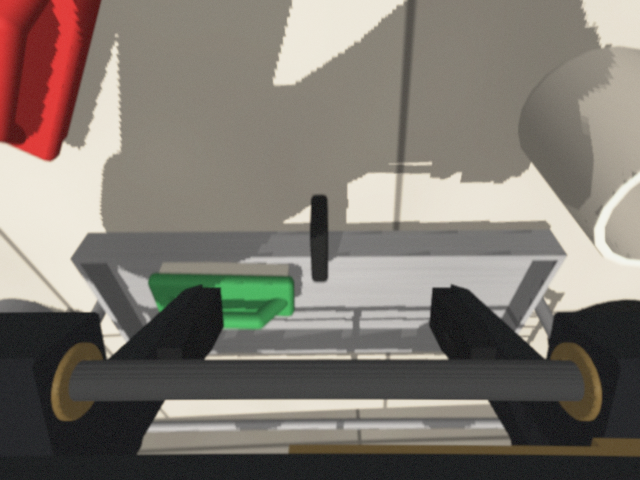

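Emit:
{"op": "arm_command", "data": {
  "deltas": [
    {"dx":-0.016,"dy":0.02,"dz":-0.003,"wx":0,"wy":0,"wz":-0.01},
    {"dx":-0.016,"dy":0.055,"dz":-0.004,"wx":0,"wy":0,"wz":-0.02},
    {"dx":-0.016,"dy":0.09,"dz":-0.004,"wx":0,"wy":0,"wz":-0.02},
    {"dx":-0.016,"dy":0.115,"dz":-0.004,"wx":0,"wy":0,"wz":-0.02},
    {"dx":-0.016,"dy":0.125,"dz":-0.004,"wx":0,"wy":0,"wz":-0.02}
  ]
}}

```text
clock: 15.5
tool_pos: [0.4281, -0.0127, 0.1839]
eef_rot: [0.691, 0.147, 0.2, -0.679]
contact_force: [0.1, 0.2, 0.0]
opening: 1.0
```

Emit:
{"op": "arm_command", "data": {
  "deltas": [
    {"dx":0,"dy":0,"dz":0,"wx":0,"wy":0,"wz":0},
    {"dx":0,"dy":0,"dz":0,"wx":0,"wy":0,"wz":0},
    {"dx":0,"dy":0,"dz":0,"wx":0,"wy":0,"wz":0},
    {"dx":0,"dy":0,"dz":0,"wx":0,"wy":0,"wz":0},
    {"dx":0,"dy":0,"dz":0,"wx":0,"wy":0,"wz":0}
  ],
  "claw": -1,
  "grip_force": 15
}}

```text
clock: 16.0
tool_pos: [0.4258, -0.0131, 0.1814]
eef_rot: [0.691, 0.144, 0.197, -0.68]
contact_force: [0.2, 0.2, 0.5]
opening: 0.571
```

Emit:
{"op": "arm_command", "data": {
  "deltas": [
    {"dx":0,"dy":0,"dz":0,"wx":0,"wy":0,"wz":0},
    {"dx":0,"dy":0,"dz":0,"wx":0,"wy":0,"wz":0},
    {"dx":0,"dy":0,"dz":0,"wx":0,"wy":0,"wz":0},
    {"dx":0,"dy":0,"dz":0,"wx":0,"wy":0,"wz":0},
    {"dx":0,"dy":0,"dz":0,"wx":0,"wy":0,"wz":0}
  ]
}}

```text
clock: 16.5
tool_pos: [0.4258, -0.0127, 0.1806]
eef_rot: [0.691, 0.143, 0.197, -0.681]
contact_force: [0.5, -1.2, 0.5]
opening: 0.136
```

Run:
```python
from h import *
st();R=cur()[1]
for d in (.06,.075):print(R.T@xr*d)
```

```text
t 16.5 rackG [-0.1133  0.0022  0.0506] G [ 0.4942 -0.0173  0.0506] y [ 0.466 -0.031 -0.884] z [0.077 0.997 0.005] F [ 0.5 -1.2  0.5] op 0.136
[0.05306658 0.02799866 0.00011365]
[0.06633323 0.03499832 0.00014206]
```

Emit:
{"op": "arm_command", "data": {
  "deltas": [
    {"dx":0.007,"dy":0.0035,"dz":0,"wx":0,"wy":0,"wz":0},
    {"dx":0.02,"dy":0.0105,"dz":0,"wx":0,"wy":0,"wz":0},
    {"dx":0.033,"dy":0.0175,"dz":0,"wx":0,"wy":0,"wz":0},
    {"dx":0.045,"dy":0.024,"dz":0,"wx":0,"wy":0,"wz":0},
    {"dx":0.056,"dy":0.03,"dz":0,"wx":0,"wy":0,"wz":0}
  ]
}}

```text
clock: 17.0
tool_pos: [0.4899, -0.0178, 0.1806]
eef_rot: [0.691, 0.143, 0.197, -0.681]
contact_force: [-2.0, 2.7, 3.0]
opening: 0.132
```

Emit:
{"op": "arm_command", "data": {
  "deltas": [
    {"dx":0.002,"dy":0.001,"dz":0,"wx":0,"wy":0,"wz":0},
    {"dx":0.004,"dy":0.002,"dz":0,"wx":0,"wy":0,"wz":0},
    {"dx":0.006,"dy":0.003,"dz":0,"wx":0,"wy":0,"wz":0},
    {"dx":0.008,"dy":0.004,"dz":0,"wx":0,"wy":0,"wz":0},
    {"dx":0.008,"dy":0.004,"dz":0,"wx":0,"wy":0,"wz":0}
  ]
}}

```text
clock: 17.5
tool_pos: [0.4958, -0.0183, 0.1808]
eef_rot: [0.691, 0.143, 0.194, -0.681]
contact_force: [-12.2, 1.7, 8.6]
opening: 0.138
```

```bash
python3 -c "
from h import *
st()"
```

```text
t 17.5 rackG [-0.0435  0.002   0.0506] G [ 0.5638 -0.0228  0.0506] y [ 0.463 -0.03  -0.886] z [0.073 0.997 0.004] F [-12.2   1.7   8.6] op 0.138
```

Emit:
{"op": "arm_command", "data": {
  "deltas": [
    {"dx":0,"dy":0,"dz":0,"wx":0,"wy":0,"wz":0},
    {"dx":0,"dy":0,"dz":0,"wx":0,"wy":0,"wz":0},
    {"dx":0,"dy":0,"dz":0,"wx":0,"wy":0,"wz":0},
    {"dx":0,"dy":0,"dz":0,"wx":0,"wy":0,"wz":0},
    {"dx":0,"dy":0,"dz":0,"wx":0,"wy":0,"wz":0}
  ],
  "claw": 0.6
}}

```text
clock: 18.0
tool_pos: [0.4982, -0.0188, 0.1804]
eef_rot: [0.691, 0.143, 0.197, -0.68]
contact_force: [-0.6, 0.1, -0.3]
opening: 0.564
```

Emit:
{"op": "arm_command", "data": {
  "deltas": [
    {"dx":0,"dy":-0.02,"dz":0,"wx":0,"wy":0,"wz":0},
    {"dx":0,"dy":-0.06,"dz":0,"wx":0,"wy":0,"wz":0},
    {"dx":-0.02,"dy":-0.1,"dz":0,"wx":0,"wy":0,"wz":0},
    {"dx":-0.06,"dy":-0.13,"dz":0,"wx":0,"wy":0,"wz":0},
    {"dx":-0.1,"dy":-0.15,"dz":0,"wx":0,"wy":0,"wz":0}
  ]
}}

```text
clock: 18.5
tool_pos: [0.387, -0.0067, 0.2789]
eef_rot: [0.695, 0.13, 0.187, -0.682]
contact_force: [0.2, 0.1, 0.8]
opening: 0.801
```

Run:
```python
from h import *
st()
a=r.snapshot('top')[:,:,::-1];b=r.snapshot('scene')[:,:,::-1];cv2.imwrite('pics/t13.png',a);cv2.imwrite('pics/s13.png',b)
cv2.imwrite('pics/t13c.png',cv2.resize(cv2.convertScaleAbs(a[110:310,170:520],alpha=1.8),(788,450),interpolation=cv2.INTER_CUBIC))
cv2.imwrite('pics/s13c.png',cv2.resize(cv2.convertScaleAbs(b[90:310,130:470],alpha=1.5),None,fx=2.35,fy=2.35,interpolation=cv2.INTER_CUBIC))
```

```text
t 18.5 rackG [-0.1566  0.0044  0.1467] G [ 0.4511 -0.0119  0.1467] y [ 0.436 -0.035 -0.899] z [0.082 0.997 0.001] F [0.2 0.1 0.8] op 0.801
```

View pics/t13c.png

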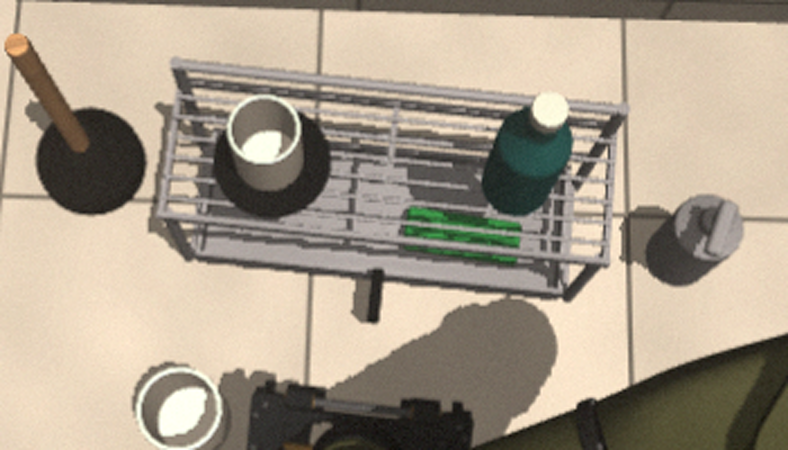

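View pics/s13c.png

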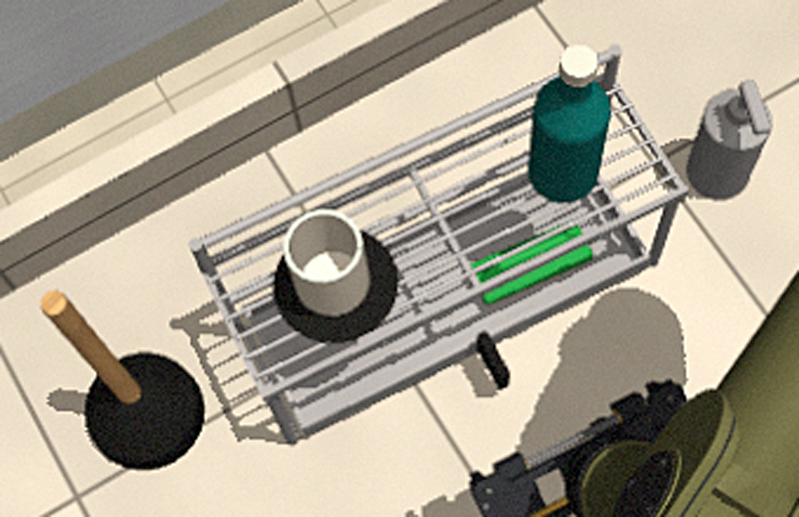

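Run:
```python
from h import *
T=r.get_calibration('top');S=r.get_calibration('scene')
ct=lambda u,v:(170+u*350/788-.3,110+v*200/450-.3)
cs=lambda u,v:(130+u/2.35-.3,90+v/2.35-.3)
print(onz(T,ct(264.5,132),.264),onz(S,cs(324,247),.264))
for n,c in (('0',0),('13',1)):
    for k,cal,(x0,y0,x1,y1) in (('top',T,(325,225,345,265)),('scene',S,(325,225,355,265))):
        a=cv2.imread('pics/'+({'top':'top0','scene':'scene0'}[k] if n=='0' else {'top':'t13','scene':'s13'}[k])+'.png').astype(int)
        m=(a.max(2)<35)[y0:y1,x0:x1];ys,xs=np.nonzero(m);u=(x0+xs.mean(),y0+ys.mean());print(n,k,m.sum(),rk(onz(cal,u,.06)))
```

```text
[0.67475047 0.08024168 0.264     ] [0.67622131 0.08120252 0.264     ]
0 top 137 [-0.02909087  0.00457762  0.06      ]
0 scene 156 [-0.03330316  0.00432373  0.06      ]
13 top 105 [-0.02670088  0.00346439  0.06      ]
13 scene 143 [-0.0281037   0.00429589  0.06      ]
```

```bash
python3 -c "
from h import *
st();print(r.finish_job())"
```

```text
t 18.6 rackG [-0.1565  0.0046  0.1472] G [ 0.4513 -0.0116  0.1472] y [ 0.438 -0.033 -0.898] z [0.077 0.997 0.001] F [ 1.2 -0.1  0.8] op 0.804
the job is handed in; nothing more can be done
None
```

I pulled the tray out to its stop and lifted the small cup out with the tool tilted 28° at a 4.8 N grip setting. I set it on the mat, let it go, pushed the tray back in by its pull and handed the job in at 18.6 s. `finish_job` gives no verdict, so the points below are from my own last checks.

- **Cup:** it stands upright on the mat. Its rim centre is within about 2 mm of the mat's centre in both overhead views, which agree to about 2 mm.
- **Tray:** it travelled the full 70 mm and met a stop at about 12 N. The pull now reads 2 to 3 mm from its home position, about the accuracy of the measurement.
- **Brush and other objects:** the brush is still in the tray. The bottle, dispenser and plunger look unmoved in the images; I did not measure them again.
- **Robot:** the gripper is open and clear of everything.

**Vertical forces:** the wrist showed a brief 5 to 6 N vertical load when gripping the cup and again when setting it down. No check failed.

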